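# Arm the show robot's servo power

## Task

Switch on the show robot's servo power at the box with the red guard: with a fingertip lift the red guard right back until it rests open, then push the toggle beneath it over to the back as far as it goes, and last tip the guard forward so that it drops fully shut again. Nothing needs gripping or picking up: keep the box with the yellow guard as it is, and leave the loose things on the table where they lie.

Things in the scene. Friction and masses are not known exactly. Their poses are not given: they have to be found in the camera images.
- red_box: white switch box with the red guard, screwed down: 120 (x) x 90 (y) x 50 mm tall, flat top. Origin: centre of its underside, at table height. Its x points from the front (guard's lip, robot side) to the back (hinge), z up; turned up to 13 degrees either way. Toggle pivot at x = -8 mm, y = 0 on the top. Mounting rails to y = +-56 mm, 9 mm high
- red_guard (a joint): red guard, rad: 0 = shut; grows as its front lifts up and back; stop at 1.65, standing behind the toggle, where it rests by its weight. A hood of 4 mm sheet, open below and at the back: 60 mm wide, 45 tall, 85 from hinge to front wall; about 60 g. Free, damped hinge: past about 1.05 rad it falls back by itself; pushed forward to below that, it drops shut within about a second
- red_lip (a point): middle of the outer lower edge of the red guard's lip, a flat 4 mm plate, 60 mm wide, sticking out 20 mm forward from the top of the hood's front wall. Shut: 105 mm in front of the hinge axis and 91 mm above the table (41 mm free space below it, so a finger tilted forward reaches under); the hood's top is then at 95 mm. Fully back: 49 mm behind the hinge axis, 151 mm above the table
- red_hinge (a point): middle of the red guard's hinge axis, which runs along the box's y: at box x = 40 mm, 50 mm above the table
- red_toggle (a joint): steel bat toggle under the red guard, rad: 0 = off, leaning 0.45 rad to the front (box -x, away from the hinge); 0.9 = on, leaning 0.45 rad to the back (box +x). 8 mm thick, 34 mm from the pivot on the box's top to the centre of its 11 mm round end. Stays where it is left; takes about 1.5 N at its end. The shut hood clears it in either position
- red_knob (a point): centre of the round end of the toggle under the red guard; 81 mm above the table when off or on
- yellow_box: the other switch box, same build, size, origin and axes as the red one, but with a yellow guard; the two may stand either way round, left and right. To be left as it is
- yellow_guard (a joint): hinge of the yellow guard, rad: 0 = shut; same build as the red one. Stays shut
- yellow_toggle (a joint): toggle under the yellow guard, same build as the red one. To be left as it is
- yellow_knob (a point): centre of the round end of the toggle under the yellow guard
- remote: loose round white hand remote with coloured buttons, 64 mm across, 23 mm tall, 80 g, lying between the boxes; origin: centre of its underside. A bystander
- servo: loose blue servo motor with a white horn on top, 54 x 20 x 44 mm tall, 55 g, behind the boxes; origin: centre of its underside. A bystander
- driver: loose screwdriver, 160 mm long, lying on the table to the right of the boxes, along its own x; origin under the tool, at table height. A bystander

How it is judged (in metres and radians):
On the way, in this order (a step that is already met when the one before it is completed fails the run):
1. the red guard rests right back (over 1.45 rad), the toggle still off (value of joint red_guard above 1.45 rad and value of joint red_toggle below 0.5 rad), for 0.2 s.
2. the toggle is on (over 0.75 rad) with the red guard still back (value of joint red_toggle above 0.75 rad and value of joint red_guard above 1.2 rad), for 0.2 s.
3. the red guard is shut (under 0.06 rad) over the toggle, still on (value of joint red_guard below 0.06 rad and value of joint red_toggle above 0.75 rad), for 0.2 s.
At the end, for the whole second after the job is handed in: The red guard is shut (under 0.06 rad) with its toggle on (over 0.75 of 0.9 rad); the yellow guard is shut and its toggle within 6 mm of where it was; remote, servo and screwdriver are within 20 mm of where they were (all of step 3 and value of joint yellow_guard below 0.06 rad and distance of yellow_knob from where it was at the start of the episode below 0.006 m and distance of each of remote, servo, driver from where it was at the start of the episode below 0.02 m); the robot touches nothing.
It fails at once if the yellow guard is lifted (over 0.2 rad) (value of joint yellow_guard above 0.2 rad).
It fails at once if the toggle under the yellow guard is moved by over 6 mm (distance of yellow_knob from where it was at the start of the episode above 0.006 m).
It fails at once if the remote is lifted, carried or pushed more than 20 mm (distance of remote from where it was at the start of the episode above 0.02 m).
It fails at once if the servo is lifted, carried or pushed more than 20 mm (distance of servo from where it was at the start of the episode above 0.02 m).
It fails at once if the screwdriver is lifted, carried or pushed more than 20 mm (distance of driver from where it was at the start of the episode above 0.02 m).
It also fails if it takes over 61 s, if anything falls off the work surface, if the arm or the gripper's body presses on something with over 40 N, if the wrist force passes 120 N, or if a joint passes its speed limit or range.

## Robot

A 6-joint arm with a two-finger parallel gripper is mounted at the origin on the work surface. World frame = base frame: x ahead of the robot, y to its left, z up, the work surface at z = 0. Lengths are in mm, angles in rad, forces in N, time in s.
With the tool pointing down it reaches from about 350 to 875 mm from the base axis. Payload 4.2 kg.
Tool frame: the origin (TCP) lies at the very end of the fingers, on their centre line; the grasp point (between the pads) lies 19 mm behind it; z points along the fingers, y is the line along which they close (so a half turn about z gives the same grasp; the last joint's range is limited). The gripper opens to 85 mm and grips with 20 to 120 N. Pads are 22 mm wide; open, the fingers measure 114 mm over their backs; the gripper's body (76 mm by 85 mm) begins 54 mm behind the grasp point. The pads swing forward as they close: fully open they stand 13 mm farther back than shut.
Start: joints at [1.452, 0.385, 0.008, 0, -1.194, -0.259], TCP at [230.515, 580.915, 231.312] pointing down, gripper open.
Joint ranges: [-3.14, 3.14], [-1.21, 2.06], [-1.07, 1.41], [-3.16, 2.05], [-2.99, -0.16], [-3.1, 3.1]. Speed limits (rad/s): [2.79, 2.79, 3.14, 3.14, 3.14, 3.14].

## Interface

Orientations are given as a unit quaternion [x, y, z, w].
In Python, from bench import arm gives the robot as it stands. The module is installed in compiled form; this text tells all that it offers.
- The arm moves only by the tool drive_tool, never from a script. Its argument "targets" is a list of rows, each a list of 5 numbers: the closure, from -1 (fully open) to 1 (shut), then the shift along the tool's x, y, z in mm, then the turn about the tool's z in degrees. In form: [[grip, tx, ty, tz, roll], ...]. A call has 1 to 12 rows; each row is the pose to reach, as a shift and turn from the pose commanded when the call began, along the tool's axes at that moment; what a row does not reach only later rows make up. A row lasts 1/10 s, in which the tool goes at most 50 mm and 8.59 degrees, less where a joint would pass 70% of its speed; a pose out of reach is approached as far as the arm can. A call with a gripper value outside its range is refused whole. The fingers move at their own pace and stop on an object; the grip force is fixed at half the most. Time passes only in rows, so rows that repeat a pose let the fingers close. It gives the time, the measured TCP pose, the force, the opening and the grip force at its end, in the units of the state.
- arm.read_state(): the state, without advancing time (a new reading comes with each control period).
- arm.get_image(name): name is "side" or "top"; returns the picture (400x640x3 uint8, blue, green, red); there is no depth.
- arm.camera_params(name): a dict with "fov_y" (degrees; the focal length in pixels is half the picture's height over the tangent of half this angle, whatever the lens; pixels are square), "cx", "cy" (the principal point, pixels), "D" ([k1, k2, p1, p2, k3] as OpenCV has them; the pictures are not rectified), "rvec" (rotation vector, rad) and "tvec" (3), from world to camera coordinates, as OpenCV has them. Camera axes: x right, y down, z forward; pixel columns grow to the right and rows downward; lengths in mm; the calibration is good to about 2 mm. A picture is of the moment at which its call begins. camera_params takes no time and is no camera call.
- arm.job_done(): hands the job in; it is judged then, once.
The state is a dict: "clock": time; "joints": joint angles; "joint_vel": joint speeds; "joint_efforts": joint torques, N m; "position": TCP position; "ee_rot": TCP orientation; "contact_force": force on the tool from outside, world axes, zero at the start; "wrist_torque": the same for the moment, N m; "gripper_width": finger opening in mm; "grasp_force": force on a finger pad.
Only numpy, scipy, OpenCV 4.12 (cv2) and the standard library are available. Lean on these libraries where they do the work, as an engineer would, in place of code of your own. Each camera call takes 0.05 s, during which the arm holds its last target. There are 200 camera calls.

## Working session

There is one attempt and no reset: what is moved stays moved. The work goes in short steps, Python scripts to look and compute and a tool call to move; the robot and the scene stay as the last step left them, time stands still between calls to the robot, and variables do not carry over. Pictures are saved under pics/ and viewed, at most 10 in all, crops included, and the job is handed in when it is done.

Besides the shell and the picture viewer there is one more tool, called after ">>>" as name(argument=value, ...), one argument or row to a line, values as JSON. drive_tool: Moves the arm, as the interface text tells. Its arguments: {"type":"object","properties":{"targets":{"type":"array","items":{"type":"array","items":{"type":"number"}}}},"required":["targets"]}

```bash
mkdir -p pics; cat > h.py <<'E'
import numpy as np, cv2
from bench import arm
from scipy.spatial.transform import Rotation as R
def cam(n):
    p=arm.camera_params(n); f=200/np.tan(np.radians(p['fov_y'])/2)
    K=np.array([[f,0,p['cx']],[0,f,p['cy']],[0,0,1.]])
    return K,np.array(p['D'],float),np.array(p['rvec'],float),np.array(p['tvec'],float)
def ray(n,uv):
    K,D,r,t=cam(n); M=cv2.Rodrigues(r)[0]
    q=cv2.undistortPoints(np.array([[uv]],float),K,D)[0,0]
    d=M.T@np.array([q[0],q[1],1]); return -M.T@t, d/np.linalg.norm(d)
def onz(n,uv,z):
    o,d=ray(n,uv); return o+d*(z-o[2])/d[2]
def tri(a,b):
    (o1,d1),(o2,d2)=ray(*a),ray(*b)
    s=np.linalg.lstsq(np.c_[d1,-d2],o2-o1,rcond=None)[0]
    p,q=o1+s[0]*d1,o2+s[1]*d2; return (p+q)/2,np.linalg.norm(p-q)
def proj(n,P):
    K,D,r,t=cam(n); return cv2.projectPoints(np.array(P,float).reshape(-1,1,3),r,t,K,D)[0][:,0]
def tool(v):  # world vector -> tool axes
    return R.from_quat(arm.read_state()['ee_rot']).inv().apply(v)
E
python3 - <<'E'
from h import *
for n in('side','top'):
    cv2.imwrite(f'pics/{n}0.png',arm.get_image(n)); o,d=ray(n,(320,200)); print(n,o.round(),d.round(2))
s=arm.read_state(); print(s); print(R.from_quat(s['ee_rot']).as_matrix().round(3))
E
```

```text
side [ 538. -796.  697.] [ 0.06  0.75 -0.66]
top [418. -85. 996.] [ 0.18  0.04 -0.98]
{'clock': 0.1, 'joints': array([ 1.45160691e+00,  3.85465555e-01,  6.75839394e-03, -4.23565091e-04,
       -1.19398658e+00, -2.58623236e-01]), 'joint_vel': array([ 2.48097824e-05, -2.86967510e-03,  2.42376827e-03,  7.73061347e-04,
        9.89011978e-04, -1.78011158e-03]), 'joint_efforts': array([-3.39845246e-04, -3.93318236e+01,  1.88928723e+01,  4.19802055e+00,
       -2.59252636e-03,  6.24412607e-06]), 'position': array([230.33661077, 580.44924023, 230.33957338]), 'ee_rot': array([ 9.82195066e-01, -1.87861423e-01, -1.30284919e-04,  9.60116143e-04]), 'contact_force': array([0.90951826, 0.02196377, 0.32242687]), 'wrist_torque': array([-0.0109467 ,  0.03731025,  0.0026802 ]), 'grasp_force': 0.0, 'gripper_width': 84.99796750770325}
[[ 0.929 -0.369 -0.001]
 [-0.369 -0.929 -0.002]
 [ 0.     0.002 -1.   ]]
```

View pics/side0.png

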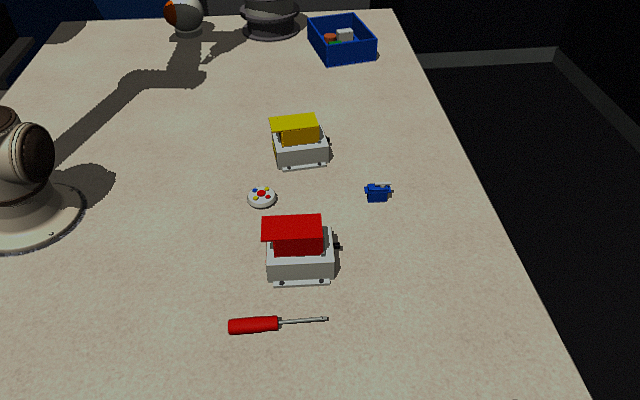

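View pics/top0.png

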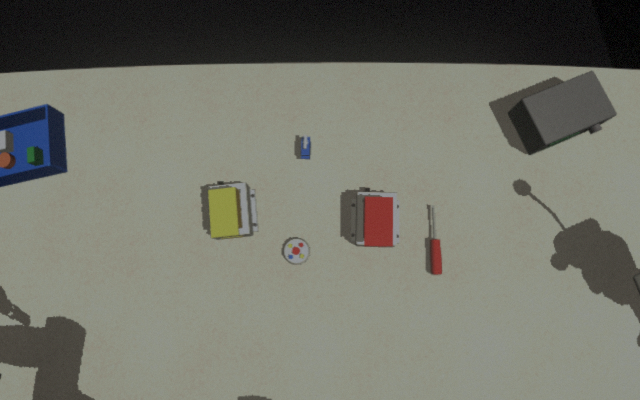

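Side view: red box near (300,245) with its lip at the left (robot side), screwdriver at (278,325), remote (261,197), servo (378,192). Top view: red hood at about (378,220), screwdriver at (435,240), remote (296,250).

```bash
python3 - <<'E'
from h import *
pts={}
for n in('side','top'):
    im=cv2.imread(f'pics/{n}0.png'); b,g,r=[im[...,i].astype(int) for i in range(3)]
    m=((r>100)&(g<60)&(b<60)).astype(np.uint8)
    if n=='top': m=((r>2.5*g)&(r>2.5*b)&(r>70)).astype(np.uint8)
    c=max(cv2.findContours(m,0,1)[0],key=cv2.contourArea)
    e=cv2.approxPolyDP(c,2.5,True)[:,0]; print(n,cv2.contourArea(c),e.tolist())
    if n=='top':
        q=cv2.boxPoints(cv2.minAreaRect(c)); print(q); 
        for p in q: print(onz('top',p,95).round(1))
    else:
        for p in e: print(p,onz('side',p,95).round(1))
E
```

```text
side 1415.5 [[320, 214], [262, 216], [261, 240], [272, 239], [275, 248], [274, 239], [322, 237]]
[320 214] [ 585.  -151.3   95. ]
[262 216] [ 482.9 -147.3   95. ]
[261 240] [ 481.6 -205.9   95. ]
[272 239] [ 500.  -205.2   95. ]
[275 248] [ 504.7 -226.3   95. ]
[274 239] [ 503.3 -205.5   95. ]
[322 237] [ 583.8 -208.    95. ]
top 1060.5 [[367, 197], [366, 243], [375, 244], [373, 240], [377, 238], [379, 245], [389, 241], [390, 244], [391, 200]]
[[365. 245.]
 [365. 197.]
 [391. 197.]
 [391. 245.]]
[ 482.9 -145.    95. ]
[ 585.5 -145.5   95. ]
[ 585.8 -201.1   95. ]
[ 483.3 -199.6   95. ]
```

```bash
python3 - <<'E'
from h import *
a=cv2.imread('pics/top0.png')[175:265,335:455]; b=cv2.imread('pics/side0.png')[205:295,240:360]
a=np.clip(a.astype(int)*1.5,0,255).astype(np.uint8)
cv2.imwrite('pics/c0.png',cv2.resize(np.hstack([a,b]),(800,300),interpolation=cv2.INTER_CUBIC))
im=cv2.imread('pics/top0.png').astype(int); b,g,r=im[...,0],im[...,1],im[...,2]
m=((r>1.8*g)&(r>1.8*b)&(r>45)).astype(np.uint8)
c=max(cv2.findContours(m,0,1)[0],key=cv2.contourArea); rr=cv2.minAreaRect(c); print(rr)
e=cv2.approxPolyDP(c,2,True)[:,0];print(e.tolist())
T=cv2.boxPoints(rr)
S=[[262,216],[261,240],[322,237],[320,214]]
for s in S:
    print(s,min(((tri(('side',s),('top',t))) for t in T),key=lambda x:x[1]))
E
```

```text
((378.0, 221.0), (48.0, 28.0), 90.0)
[[365, 197], [365, 245], [391, 245], [392, 198]]
[262, 216] (array([ 482.8740941 , -143.16263329,   91.23198863]), np.float64(0.6698593750708419))
[261, 240] (array([ 482.4036454 , -202.29459835,   91.51330859]), np.float64(2.315709396835906))
[322, 237] (array([ 585.30134707, -203.83019335,   91.05267202]), np.float64(2.504152479458752))
[320, 214] (array([ 586.15273368, -143.8364435 ,   88.15165542]), np.float64(1.2407201695570653))
```

View pics/c0.png

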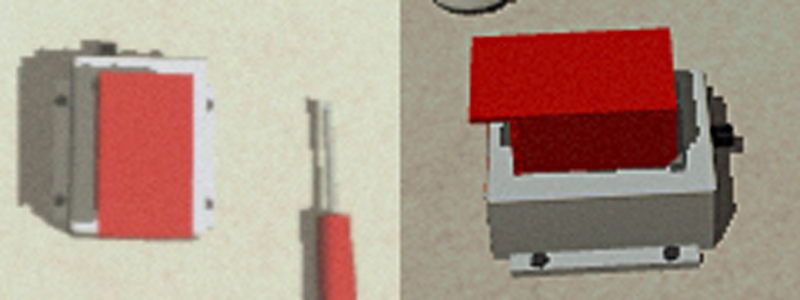

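The crop shows the red lip's front corners (side pixels (262,216) and (261,240)). Triangulated they come out at z≈91–92, which fits. I get lip ≈ (482.5, -173), hinge ≈ (587.5, -176) and yaw ≈ -1.5°. A tool pointing down can't hook the lip, so I'll straddle the hood's sides.

>>> drive_tool(
  targets=[
    [-1,268,300,15,-10],
    [-1,268,300,15,-10],
    [-1,268,300,15,-10],
    [-1,268,300,15,-10],
    [-1,268,300,15,-10],
    [-1,268,300,15,-10],
    [-1,268,300,15,-10],
    [-1,268,300,15,-10],
    [-1,268,300,15,-10],
    [-1,268,300,15,-10],
  ],
)

```text
clock: 1.1
position: [369.2, 202.0, 216.3]
ee_rot: [0.995, -0.103, -0.0, -0.0]
contact_force: [0.3, 0.3, -0.8]
gripper_width: 85.4
grasp_force: 0.0
```

```bash
cat > go.py <<'E'
import sys; from h import *
s=arm.read_state(); H=np.array([587.5,-175.5,50]); yaw=np.radians(-1.5)
M=R.from_quat(s['ee_rot']).as_matrix(); B=R.from_euler('z',yaw).as_matrix()
rel=B.T@(s['position']-H)
t=np.array([float(v) for v in sys.argv[1:4]]) if len(sys.argv)>3 else rel
a=np.arctan2(M[1,0],M[0,0])
print('t',s['clock'],'pos',s['position'].round(1),'rel hinge',rel.round(1),'tool shift',(M.T@B@(t-rel)).round(1),'roll',np.degrees(a-yaw).round(2),'F',s['contact_force'].round(1),'w',s['gripper_width'])
E
python3 go.py -80 0 150
```

```text
t 1.1 pos [369.2 202.  216.3] rel hinge [-228.1  371.7  166.3] tool shift [212.3 339.2  16.2] roll -10.31 F [ 0.3  0.3 -0.8] w 85.4435942922486
```

>>> drive_tool(
  targets=[
    [-1,212,339,16,-10.3],
    [-1,212,339,16,-10.3],
    [-1,212,339,16,-10.3],
    [-1,212,339,16,-10.3],
    [-1,212,339,16,-10.3],
    [-1,212,339,16,-10.3],
    [-1,212,339,16,-10.3],
    [-1,212,339,16,-10.3],
    [-1,212,339,16,-10.3],
    [-1,212,339,16,-10.3],
    [-1,212,339,16,-10.3],
  ],
)

```text
clock: 2.2
position: [508.3, -170.2, 199.9]
ee_rot: [1.0, -0.011, -0.0, -0.0]
contact_force: [0.4, 0.2, 0.1]
gripper_width: 85.5
grasp_force: 0.0
```

```bash
python3 go.py -80 0 60;  python3 - <<'E'
from h import *
a=arm.get_image('top')[150:290,300:480]; b=arm.get_image('side')[130:270,200:380]
a=np.clip(a.astype(int)*1.5,0,255).astype(np.uint8)
cv2.imwrite('pics/c1.png',cv2.resize(np.hstack([a,b]),(800,311),interpolation=cv2.INTER_CUBIC))
E
```

```text
t 2.2 pos [ 508.3 -170.2  199.9] rel hinge [-79.3   3.2 149.9] tool shift [-0.6  3.2 89.9] roll 0.24 F [0.4 0.2 0.1] w 85.46493585813798
```

View pics/c1.png

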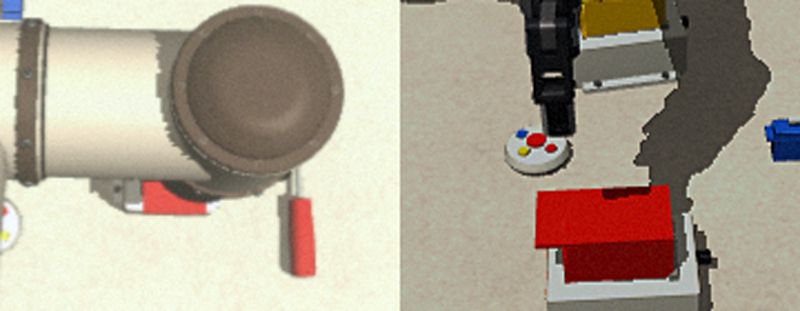

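The arm hides the box from above. The side view shows the finger over the hood and nothing touching, so I go down straddling the hood.

>>> drive_tool(
  targets=[
    [-1,0,0,40,0],
    [-1,0,0,60,0],
    [-1,0,0,75,0],
    [-1,0,0,82,0],
    [-1,0,0,88,0],
    [-1,0,0,88,0],
  ],
)

```text
clock: 2.9
position: [508.2, -171.0, 112.3]
ee_rot: [1.0, -0.011, -0.0, -0.0]
contact_force: [-0.2, -1.0, 1.0]
gripper_width: 85.3
grasp_force: 0.0
```

```bash
python3 go.py;  python3 - <<'E'
from h import *
b=arm.get_image('side')[130:300,200:400]
cv2.imwrite('pics/c2.png',cv2.resize(b,(700,595),interpolation=cv2.INTER_CUBIC))
E
```

```text
t 2.9 pos [ 508.2 -171.   112.3] rel hinge [-79.4   2.5  62.3] tool shift [0. 0. 0.] roll 0.21 F [-0.2 -1.   1. ] w 85.32375468724713
```

View pics/c2.png

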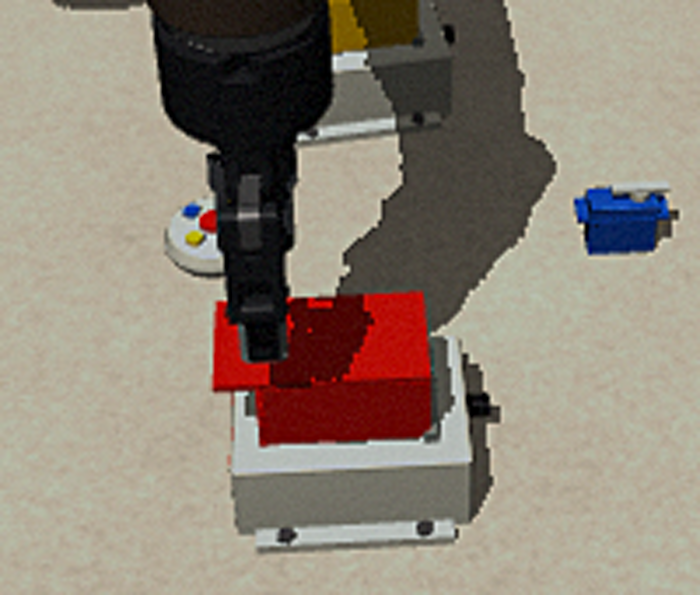

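```bash
python3 - <<'E'
from h import *
for z in(112,118,125): print(onz('side',(275.7,232.3),z).round(1))
E
```

```text
[ 507.3 -207.   112. ]
[ 507.6 -213.1  118. ]
[ 507.9 -220.1  125. ]
```

The picture puts the near fingertip at (508, -220, ~125), clear of the hood's side. The remote and servo have not moved. I go down and close.

>>> drive_tool(
  targets=[
    [-1,0,3,15,0],
    [-1,0,3,30,0],
    [-1,0,3,42,0],
    [-1,0,3,50,0],
    [-1,0,3,52,0],
    [-1,0,3,52,0],
  ],
)

```text
clock: 3.55
position: [508.3, -174.6, 60.4]
ee_rot: [1.0, -0.012, 0.0, 0.0]
contact_force: [-0.4, 0.5, -0.0]
gripper_width: 85.3
grasp_force: 0.0
```

>>> drive_tool(
  targets=[
    [0,0,0,0,0],
    [0,0,0,0,0],
    [0,0,0,0,0],
    [0,0,0,0,0],
    [0,0,0,0,0],
    [0,0,0,0,0],
  ],
)

```text
clock: 4.15
position: [508.5, -174.4, 61.3]
ee_rot: [1.0, -0.012, 0.001, -0.0]
contact_force: [-0.5, 3.8, 6.4]
gripper_width: 59.3
grasp_force: 64.1
```

```bash
python3 go.py
```

```text
t 4.15 pos [ 508.5 -174.4   61.3] rel hinge [-79.   -1.   11.3] tool shift [0. 0. 0.] roll 0.15 F [-0.5  3.8  6.4] w 59.29979410673777
```

Gripped at 59.3 mm. I start the arc about the hinge and check the forces early.

>>> drive_tool(
  targets=[
    [0,3,0,-7,0],
    [0,6.6,0,-13.2,0],
    [0,11,0,-19.5,0],
    [0,15.4,0,-25,0],
    [0,20.5,0,-30.5,0],
    [0,26,0,-35.3,0],
  ],
)

```text
clock: 4.75
position: [533.1, -174.9, 94.7]
ee_rot: [1.0, -0.012, -0.002, -0.0]
contact_force: [2.4, 0.8, -16.2]
gripper_width: 59.0
grasp_force: 69.0
```

```bash
python3 go.py
```

```text
t 4.75 pos [ 533.1 -174.9   94.7] rel hinge [-54.3  -0.8  44.7] tool shift [0. 0. 0.] roll 0.12 F [  2.4   0.8 -16.2] w 59.01126436444321
```

>>> drive_tool(
  targets=[
    [0,6,0,-4.4,0],
    [0,12.4,0,-8.2,0],
    [0,19,0,-11.5,0],
    [0,25.9,0,-14.1,0],
    [0,33,0,-16.2,0],
    [0,40.3,0,-17.6,0],
    [0,47.6,0,-18.4,0],
    [0,55,0,-18.5,0],
    [0,62.5,0,-18,0],
    [0,62.5,0,-18,0],
  ],
)

```text
clock: 5.75
position: [595.2, -176.3, 114.0]
ee_rot: [1.0, -0.012, -0.002, -0.0]
contact_force: [-6.7, 4.1, -8.8]
gripper_width: 58.9
grasp_force: 68.1
```

```bash
python3 go.py;  python3 - <<'E'
from h import *
b=arm.get_image('side')[130:300,200:400]
cv2.imwrite('pics/c3.png',cv2.resize(b,(700,595),interpolation=cv2.INTER_CUBIC))
E
```

```text
t 5.75 pos [ 595.2 -176.3  114. ] rel hinge [ 7.8 -0.6 64. ] tool shift [0. 0. 0.] roll 0.11 F [-6.7  4.1 -8.8] w 58.88985741389418
```

View pics/c3.png

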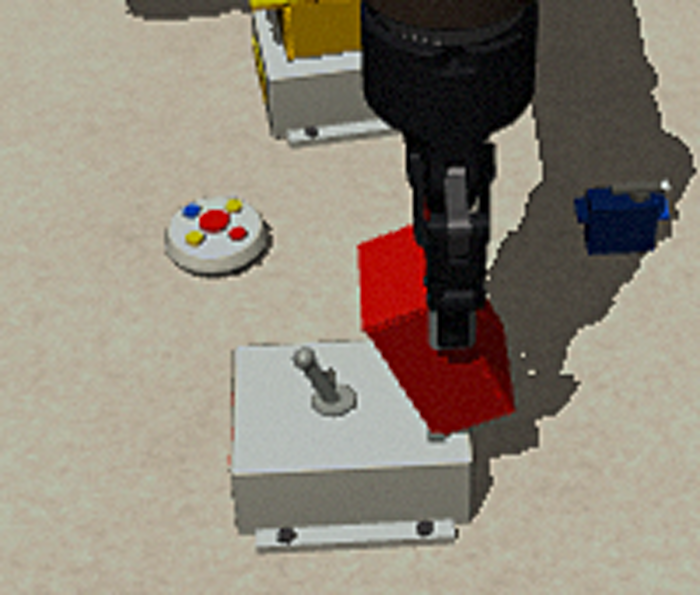

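```bash
python3 - <<'E'
from h import *
H=np.array([587.5,-175.5,50]);B=R.from_euler('z',np.radians(-1.5)).as_matrix()
for th in(50,60,70,75):
    t=np.radians(th);o=[]
    for x,z,y in((-85,0,-30),(-105,45,-30),(0,0,-30),(0,45,-30)):
        o.append(H+B@np.array([x*np.cos(t)+z*np.sin(t),y,-x*np.sin(t)+z*np.cos(t)]))
    print(th,((proj('side',o)-[200,130])*3.5).round().tolist())
E
```

```text
50 [[317.0, 346.0], [360.0, 274.0], [433.0, 434.0], [503.0, 390.0]]
60 [[342.0, 332.0], [402.0, 266.0], [433.0, 434.0], [512.0, 399.0]]
70 [[370.0, 321.0], [446.0, 263.0], [433.0, 434.0], [519.0, 409.0]]
75 [[385.0, 317.0], [468.0, 264.0], [433.0, 434.0], [521.0, 414.0]]
```

The picture shows the guard at about 68–70°, past the 60° balance point, with the toggle free and still off. I go a little further back and release.

>>> drive_tool(
  targets=[
    [0,7,0,1,0],
    [0,14,0,2,0],
    [0,14,0,2,0],
    [-1,14,0,2,0],
    [-1,14,0,2,0],
    [-1,14,0,2,0],
    [-1,14,0,2,0],
    [-1,14,0,2,0],
    [-1,14,0,2,0],
  ],
)

```text
clock: 6.7
position: [611.0, -177.2, 112.1]
ee_rot: [1.0, -0.012, 0.001, 0.0]
contact_force: [-0.5, -0.5, -0.2]
gripper_width: 85.5
grasp_force: 0.0
```

>>> drive_tool(
  targets=[
    [-1,0,0,-40,0],
    [-1,0,0,-80,0],
    [1,-60,0,-90,0],
    [1,-105,0,-90,0],
    [1,-105,0,-90,0],
    [1,-105,0,-90,0],
    [1,-105,0,-90,0],
  ],
)

```text
clock: 7.4
position: [506.8, -174.7, 202.1]
ee_rot: [1.0, -0.012, 0.001, 0.0]
contact_force: [-0.1, -0.6, -0.6]
gripper_width: 12.1
grasp_force: 0.0
```

```bash
python3 go.py -60 0 20;  python3 - <<'E'
from h import *
b=arm.get_image('side')[130:300,200:400]
cv2.imwrite('pics/c4.png',cv2.resize(b,(700,595),interpolation=cv2.INTER_CUBIC))
E
```

```text
t 7.4 pos [ 506.8 -174.7  202.1] rel hinge [-80.7  -1.3 152.1] tool shift [ 20.5  -1.3 132.2] roll 0.17 F [-0.1 -0.6 -0.6] w 12.122207587938018
```

View pics/c4.png

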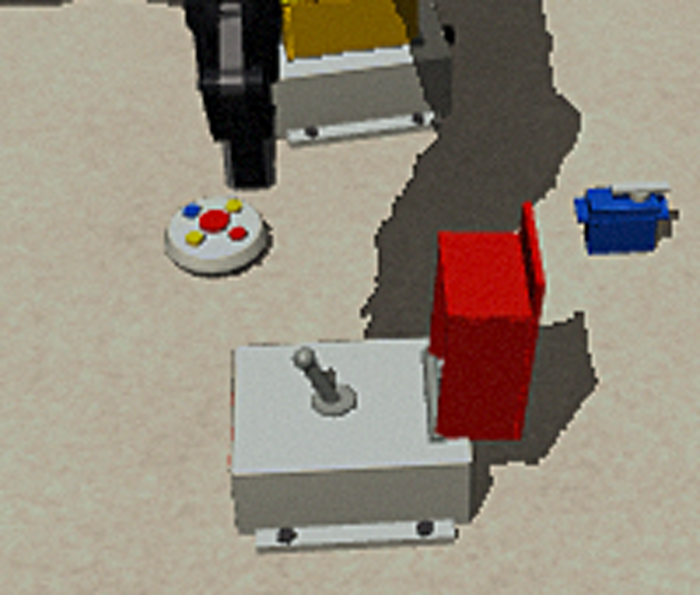

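Guard is fully back and the toggle is off, with its knob at crop (303,355). I check the knob position, then come down in front of it.

```bash
python3 - <<'E'
from h import *
p=onz('side',(286.6,231.4),81);print(p.round(1), (R.from_euler('z',np.radians(1.5)).apply(p-[587.5,-175.5,50])).round(1))
E
```

```text
[ 524.6 -175.4   81. ] [-62.9  -1.5  31. ]
```

>>> drive_tool(
  targets=[
    [1,-14,0,40,0],
    [1,-14,0,80,0],
    [1,-14,0,110,0],
    [1,-14,0,128,0],
    [1,-14,0,128,0],
    [1,-14,0,128,0],
  ],
)

```text
clock: 8.05
position: [492.9, -174.3, 73.5]
ee_rot: [1.0, -0.011, -0.0, 0.0]
contact_force: [-0.1, -1.1, 0.0]
gripper_width: 0.3
grasp_force: 0.0
```

```bash
python3 go.py -54 0 24
```

```text
t 8.05 pos [ 492.9 -174.3   73.5] rel hinge [-94.6  -1.3  23.5] tool shift [40.6 -1.2 -0.6] roll 0.19 F [-0.1 -1.1  0. ] w 0.25929892629699863
```

Knob at (-62.9, -1.5, 31) relative to the hinge, exactly as expected. Now the push.

>>> drive_tool(
  targets=[
    [1,8,0,0,0],
    [1,14,0,0,0],
    [1,19,0,0,0],
    [1,24,0,0,0],
    [1,29,0,0,0],
    [1,34,0,0,0],
    [1,38,0,0,0],
    [1,41,0,0,0],
    [1,41,0,0,0],
  ],
)

```text
clock: 8.95
position: [532.7, -175.2, 73.2]
ee_rot: [1.0, -0.012, -0.0, -0.0]
contact_force: [-1.1, 0.1, 0.1]
gripper_width: -0.1
grasp_force: 0.4
```

```bash
python3 go.py
```

```text
t 8.95 pos [ 532.7 -175.2   73.2] rel hinge [-54.7  -1.1  23.2] tool shift [0. 0. 0.] roll 0.15 F [-1.1  0.1  0.1] w -0.06626334891113422
```

>>> drive_tool(
  targets=[
    [1,1,0,0,0],
    [1,2,0,0,0],
    [1,3,0,0,0],
    [1,3,0,0,0],
  ],
)

```text
clock: 9.35
position: [535.4, -175.2, 73.5]
ee_rot: [1.0, -0.012, -0.0, -0.0]
contact_force: [-2.6, 0.8, -0.5]
gripper_width: -0.1
grasp_force: 0.9
```

>>> drive_tool(
  targets=[
    [1,1,0,0,0],
    [1,2,0,0,0],
    [1,2,0,0,0],
  ],
)

```text
clock: 9.65
position: [535.8, -175.3, 73.2]
ee_rot: [1.0, -0.012, -0.002, -0.0]
contact_force: [-5.7, 0.6, 1.5]
gripper_width: 0.1
grasp_force: 2.9
```

>>> drive_tool(
  targets=[
    [1,1,0,0,0],
    [1,2,0,0,0],
    [1,2,0,0,0],
  ],
)

```text
clock: 9.95
position: [536.0, -175.3, 73.1]
ee_rot: [1.0, -0.012, -0.004, -0.0]
contact_force: [-8.6, 1.4, 4.1]
gripper_width: -0.0
grasp_force: 4.8
```

The force rises against the end stop, so the toggle is fully over. I back off, rise, and go over to behind the guard, looking on the way.

>>> drive_tool(
  targets=[
    [1,-25,0,0,0],
    [1,-40,0,0,0],
    [1,-40,0,-50,0],
    [1,-40,0,-100,0],
    [1,-40,0,-135,0],
    [1,-40,0,-135,0],
  ],
)

```text
clock: 10.55
position: [504.7, -175.1, 215.9]
ee_rot: [1.0, -0.011, 0.009, 0.001]
contact_force: [0.6, -0.5, 0.8]
gripper_width: -0.0
grasp_force: 0.0
```

```bash
python3 go.py 90 0 158;  python3 - <<'E'
from h import *
b=arm.get_image('side')[130:300,200:400]
cv2.imwrite('pics/c5.png',cv2.resize(b,(700,595),interpolation=cv2.INTER_CUBIC))
E
```

```text
t 10.55 pos [ 504.7 -175.1  215.9] rel hinge [-82.8  -1.8 165.9] tool shift [172.6  -1.1  10.9] roll 0.24 F [ 0.6 -0.5  0.8] w -0.04357667705748244
```

View pics/c5.png

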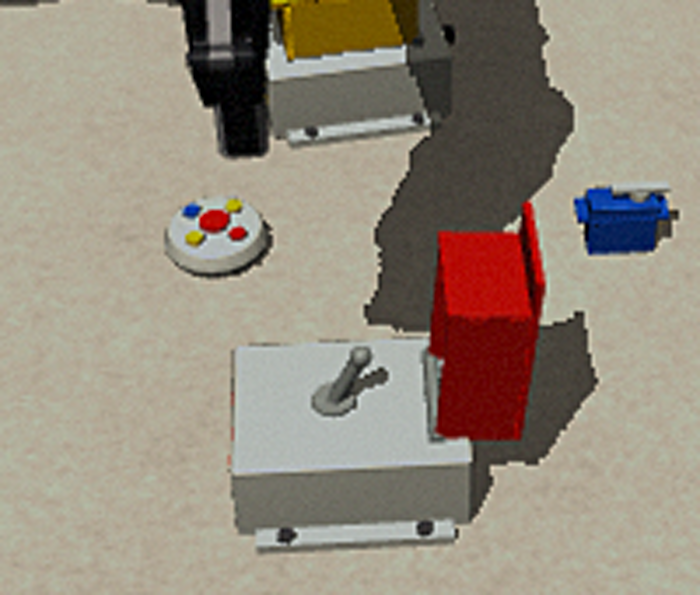

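The toggle now leans back (knob at crop (360,355)) and the guard is still open.

>>> drive_tool(
  targets=[
    [1,45,0,0,0],
    [1,90,0,0,0],
    [1,135,0,0,0],
    [1,175,0,0,0],
    [1,175,0,0,0],
    [1,175,0,0,0],
    [1,175,0,40,0],
    [1,175,0,75,0],
    [1,175,0,75,0],
  ],
)

```text
clock: 11.5
position: [669.8, -177.9, 127.9]
ee_rot: [1.0, -0.012, -0.006, -0.001]
contact_force: [-1.5, -0.5, -0.7]
gripper_width: -0.0
grasp_force: 0.0
```

```bash
python3 go.py 0 0 80
```

```text
t 11.5 pos [ 669.8 -177.9  127.9] rel hinge [82.4 -0.2 77.9] tool shift [-82.4  -0.3  -1.2] roll 0.08 F [-1.5 -0.5 -0.7] w -0.020077397149003962
```

>>> drive_tool(
  targets=[
    [1,-10,0,0,0],
    [1,-20,0,0,0],
    [1,-28,0,0,0],
    [1,-36,0,0,0],
    [1,-44,0,0,0],
    [1,-52,0,0,0],
    [1,-60,0,0,0],
    [1,-68,0,0,0],
    [1,-76,0,0,0],
    [1,-84,0,0,0],
    [1,-90,0,0,0],
  ],
)

```text
clock: 12.6
position: [583.6, -176.4, 133.4]
ee_rot: [1.0, -0.012, -0.0, -0.0]
contact_force: [1.2, 0.3, -0.0]
gripper_width: -0.2
grasp_force: 0.0
```

>>> drive_tool(
  targets=[
    [1,0,0,0,0],
    [1,0,0,0,0],
    [1,0,0,0,0],
    [1,0,0,0,0],
    [1,0,0,0,0],
    [1,0,0,-40,0],
    [1,0,0,-90,0],
    [1,0,0,-120,0],
    [1,0,0,-120,0],
    [1,0,0,-120,0],
    [1,0,0,-120,0],
    [1,0,0,-120,0],
  ],
)

```text
clock: 13.8
position: [583.9, -176.3, 251.9]
ee_rot: [1.0, -0.012, -0.002, -0.0]
contact_force: [0.6, -1.0, -0.6]
gripper_width: 0.3
grasp_force: 0.0
```

```bash
python3 go.py;  python3 - <<'E'
from h import *
b=arm.get_image('side')[100:340,200:410]
cv2.imwrite('pics/c6.png',cv2.resize(b,(525,600),interpolation=cv2.INTER_CUBIC))
E
```

```text
t 13.8 pos [ 583.9 -176.3  251.9] rel hinge [ -3.6  -0.9 201.9] tool shift [0. 0. 0.] roll 0.15 F [ 0.6 -1.  -0.6] w 0.33574494838258495
```

View pics/c6.png

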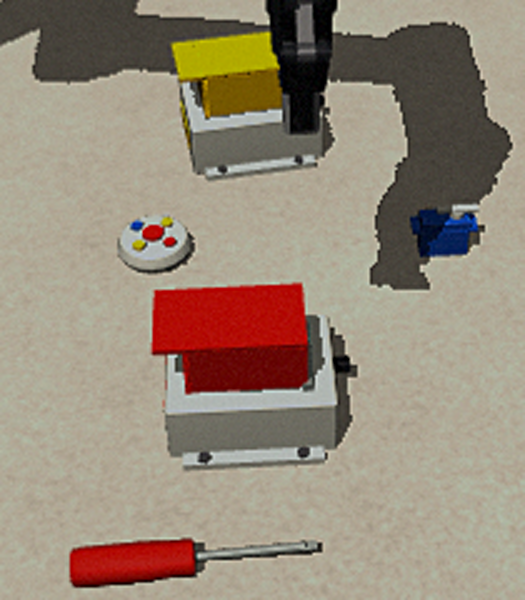

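The red guard is shut again: its lip corners are at (261,216) and (261,241), as at the start. The bystanders have not moved and the gripper is clear.

>>> drive_tool(
  targets=[
    [1,0,0,0,0],
    [1,0,0,0,0],
    [1,0,0,0,0],
    [1,0,0,0,0],
    [1,0,0,0,0],
  ],
)

```text
clock: 14.35
position: [584.6, -176.4, 253.6]
ee_rot: [1.0, -0.012, -0.0, 0.0]
contact_force: [-0.1, -0.6, -0.1]
gripper_width: 0.3
grasp_force: 0.0
```

```bash
python3 -c "
from bench import arm
print(arm.job_done())"
```

```text
the job is handed in; nothing more can be done
None
```

The job is handed in, no verdict returned: at about 14 s the red toggle is on and its guard shut, and nothing else looks moved in the last picture; I lifted the guard by gripping the hood's sides, not with a fingertip, because the tool could not tilt to reach under the lip.

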